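# Lock the blue bayonet cap of a sample clamp

## Task

Two bayonet sample clamps for the pull tester stand on the desk, and the blue cap has only been set into its holder. Lock the blue cap: push it down against its spring, turn it a quarter turn clockwise (seen from above) while it is down, and let go so that it springs up into its latch and stays there. The orange cap is already locked: leave it as it is.

Things in the scene. Friction and masses are not known exactly. Their poses are not given: they have to be found in the camera images.
- blue_holder: Fixed holder of the blue cap: steel foot disc 90 mm across, aluminium tube 60 mm across, rim 62 mm above the desk, with two J-slots and a spring plunger inside. Origin: centre of the foot on the desk, z up. Slot mouths at its +x and -x; latch pockets at +y and -y, marked by green dots on the foot. A slot leads down, then clockwise (from above) under a ledge, then up into its pocket.
- blue_cap: Loose cap, 0.2 kg: steel plug 40 mm across (2 mm play in the tube), 7 mm cross pin, 66 mm long, 22 mm above the plug's foot, blue disc 52 mm across, its top at 55 mm, on it a blue grip bar 46 x 14 mm, 30 mm high, top at 85 mm. Origin: centre of the plug's foot, z up; pin and bar lie along x. Starts unlocked, pin in the slot mouths, origin 34 mm above the desk (bar top 119 mm).
- blue_grip (a point): Centre of the blue grip bar, 70 mm above the cap's origin; axes as the cap's. To lock: push the cap down 14 to 18 mm (16 is right; spring 5 to 9 N; slot bottom at 18.5), turn it clockwise from above 80 to 100 degrees (90 is right, hard stop at 102; anticlockwise is blocked), let go: it springs up by itself and latches 5.5 mm below its starting height, bar along the holder's y axis.
- orange_cap: Cap of the second clamp: same shape and size, but orange, in a holder like the first, already locked (bar top about 113 mm above the desk). Origin: centre of its plug's foot; bar along its x axis. To be left as it is. Keep the arm drawn in when it swings past the pull tester, whose tall column stands left of both clamps, 0.5 m ahead of the robot and 0.2 m to its left.
Things that resemble listed ones, but are neither listed nor needed, are in the scene too. Several things have the shape of the blue_cap; the one meant has the colours described above. Leave any white look-alike of the blue_holder alone.

How it is judged:
By the outcome, as a careful person would: the job done as asked, in the order asked, and still so for the second after the job is handed in, with the robot touching nothing.
It also fails if it takes over 43 s, if anything falls off the work surface, if the arm or the gripper's body presses on something with over 40 N, if the wrist force passes 120 N, or if a joint passes its speed limit or range.

## Robot

A 7-joint arm with a two-finger parallel gripper is mounted at the origin on a cart in front of the work surface, level with it; the furniture and walls round the work are solid. World frame = base frame: x ahead of the robot, y to its left, z up, the work surface at z = 0. Lengths are in m, angles in rad, forces in N, time in s.
With the tool pointing down it reaches from about 0.35 to 0.9 m from the base axis. Payload 8.1 kg.
Tool frame: the origin (TCP) lies at the very end of the fingers, on their centre line; the grasp point (between the pads) lies 19 mm behind it; y points along the fingers, z is the direction in which the jaws open and shut, and the axes are right-handed (so a half turn about y gives the same grasp; the last joint's range is limited). The gripper opens to 85 mm and grips with 20 to 120 N. Pads are 22 mm wide; open, the fingers measure 114 mm over their backs; the gripper's body (76 mm by 85 mm) begins 54 mm behind the grasp point. The pads swing forward as they close: fully open they stand 13 mm farther back than shut.
Start: joints at [-1.436, 0.434, 0.025, 1.573, -0.012, 1.134, -0.075], TCP at [0.147, 0.607, 0.231] pointing down, gripper open.
Joint ranges: [-2.62, 2.62], [-0.44, 2.09], [-1.27, 1.32], [0.08, 2.57], [-1.32, 4.46], [0.12, 2], [-2.74, 2.74]. Speed limits (rad/s): [2.22, 2.22, 3.01, 3.01, 3.14, 3.14, 3.14].

## Interface

Orientations are given as [roll, pitch, yaw] about the fixed x, y, z axes, in that order (R = Rz(yaw) Ry(pitch) Rx(roll)).
In Python, from cell import arm, vision gives the robot as it stands. The module is installed in compiled form; this text tells all that it offers.
- The arm moves only by the shell command python3 -m inch 'ROWS' [OPENING] [FORCE]. ROWS is JSON, a list that holds one entry, the list of rows, each a list of 6 numbers: the shift along the tool's x, y, z each as a share of 1000 mm, from -1 to 1, then the turn, a rotation vector about the tool's x, y, z each as a share of 2 rad, from -1 to 1. In form: [[[dx, dy, dz, wx, wy, wz], ...]]. A call has 1 to 12 rows; each row is the pose to reach, as a shift and turn from the pose measured when the call began, along the tool's axes at that moment; what a row does not reach only later rows make up. A row lasts 1/10 s, in which the tool goes at most 50 mm and 8.59 degrees, less where a joint would pass 70% of its speed; a pose out of reach is approached as far as the arm can. A call with a number of a shift or a turn outside -1 to 1 is refused whole. A call with a gripper value outside its range is refused whole. OPENING is the opening in per cent of the stroke, from 0 (shut) to 100 (fully open), set as the call begins (- or left out, the last holds). The fingers move at their own pace and stop on an object; FORCE is the grip in N (left out, the last holds). Time passes only in rows, so rows that repeat a pose let the fingers close. It gives the time, the measured TCP pose, the force and the opening at its end, in the units of the state.
- arm.get_obs(): the state, without advancing time (a new reading comes with each control period).
- vision.snapshot(name): name is "side" or "top"; returns a dict with "pixels" (384x512x3 uint8, red, green, blue), "intrinsics" (3x3 intrinsics, pixels), "k1" (the pictures are not rectified: a ray, as slopes to the right and down, at radius r is drawn at 1 + k1 r^2 times it, then the intrinsics apply), "R" (3x3) and "t" (3): a world point X has camera coordinates R X + t. Camera axes: x right, y down, z forward; pixel columns grow to the right and rows downward; lengths in m; the calibration is good to about 2 mm. A picture is of the moment at which its call begins. There is no depth.
- arm.hand_in(): hands the job in, once; it reports no verdict.
The state is a dict: "t": time; "joint_pos": joint angles; "qvel": joint speeds; "tau": joint torques, N m; "ee_pos": TCP position; "eef_rot": TCP orientation; "contact_force": force on the tool from outside, world axes, zero at the start; "ft_torque": the same for the moment, N m; "gripper_width": finger opening in m.
Only numpy, scipy, OpenCV 4.12 (cv2) and the standard library are available. Lean on these libraries where they do the work, as an engineer would, in place of code of your own. Each camera call takes 0.05 s, during which the arm holds its last target.

## Working session

There is one attempt and no reset: what is moved stays moved. The work goes in short steps, Python scripts to look and compute and a shell command to move; the robot and the scene stay as the last step left them, time stands still between calls to the robot, and variables do not carry over. Pictures are saved under pics/ and viewed, and the job is handed in when it is done.

```bash
mkdir -p pics
python3 - <<'E'
from cell import arm, vision
import cv2,numpy as np,pickle
print(arm.get_obs())
for n in("side","top"):
    s=vision.snapshot(n); pickle.dump(s,open(n+".pkl","wb"))
    cv2.imwrite(f"pics/{n}1.png",s["pixels"][:,:,::-1]); print(n,s["intrinsics"],s["k1"],s["R"],s["t"])
E
```

```text
{'t': 0.0, 'joint_pos': array([-1.43561637,  0.43520778,  0.02498958,  1.57413589, -0.01157696,
        1.13399931, -0.07509457]), 'qvel': array([-0.00148638,  0.0012792 ,  0.0006088 , -0.00120022,  0.00061334,
       -0.00045328,  0.00023257]), 'tau': array([ 6.49220037e-04, -6.70468140e+01,  1.02514721e+00, -3.16218638e+01,
        1.54754362e-02,  1.24225550e-02, -1.32103412e-05]), 'ee_pos': array([0.14716604, 0.60688597, 0.23052062]), 'eef_rot': array([-1.57239279e+00, -1.72835824e-04, -2.37849910e-01]), 'contact_force': array([-0.50798189,  0.15165177,  0.06073861]), 'ft_torque': array([ 0.02507859,  0.0359267 , -0.02557216]), 'gripper_width': 0.0855771595955585}
side [[419.2169232    0.         247.32694438]
 [  0.         419.2169232  199.50123286]
 [  0.           0.           1.        ]] -0.08299626920132198 [[-0.90993153 -0.41458871  0.01186626]
 [-0.20690049  0.42893356 -0.87932257]
 [ 0.35946738 -0.80257847 -0.47607878]] [0.36093706 0.33559354 0.4254258 ]
top [[398.84005428   0.         261.39709326]
 [  0.         398.84005428 193.06332033]
 [  0.           0.           1.        ]] -0.09229581888239011 [[ 2.46901179e-02 -9.99695092e-01  3.47202198e-04]
 [-9.93012998e-01 -2.45651721e-02 -1.15419831e-01]
 [ 1.15393168e-01  2.50495295e-03 -9.93316738e-01]] [-0.35261817  0.55381613  0.88184692]
```

View pics/side1.png

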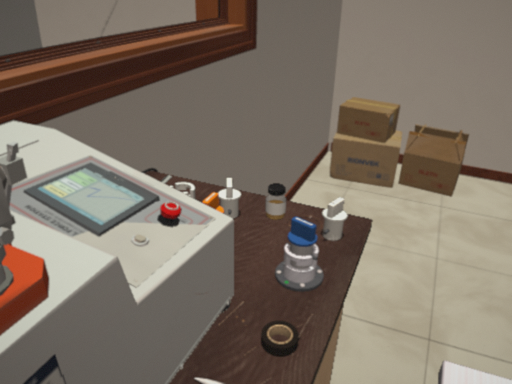

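View pics/top1.png

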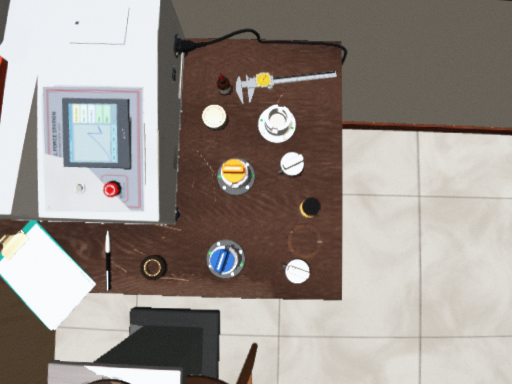

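Candidates: the blue cap in the dark-foot holder at top (226,259) / side (303,232), two white capped things at top (297,271) and (292,164), an empty white holder at (277,123), and the orange cap at (235,173). I choose the blue one and check it in a crop.

```bash
cat > h.py <<'E'
import numpy as np,cv2,pickle
def ray(s,uv):
    K=s["intrinsics"];p=cv2.undistortPoints(np.array([[uv]],float),K,np.array([s["k1"],0,0,0,0.]))[0,0]
    # distortion given: xd = x(1+k1 r^2), same as cv2 model
    d=s["R"].T@np.array([p[0],p[1],1]);c=-s["R"].T@s["t"];return c,d/np.linalg.norm(d)
def plane(s,uv,z):
    c,d=ray(s,uv);return c+d*(z-c[2])/d[2]
def tri(a,ua,b,ub):
    c1,d1=ray(a,ua);c2,d2=ray(b,ub)
    A=np.stack([d1,-d2],1);l=np.linalg.lstsq(A,c2-c1,rcond=None)[0]
    p,q=c1+l[0]*d1,c2+l[1]*d2;return (p+q)/2,np.linalg.norm(p-q)
def proj(s,X):
    p,_=cv2.projectPoints(np.array([X],float),cv2.Rodrigues(s["R"])[0],s["t"],s["intrinsics"],np.array([s["k1"],0,0,0,0.]));return p[0,0]
def load(n): return pickle.load(open(n+".pkl","rb"))
E
python3 - <<'E'
from h import *
t=load("top");s=load("side")
print("origin",proj(t,[0,0,0]),"tcp",proj(t,[.147,.607,.23]))
for n,im,(x0,y0,x1,y1) in(("t",t,(196,229,256,289)),("s",s,(265,205,335,295)),("o",t,(205,143,265,203))):
    c=im["pixels"][y0:y1,x0:x1,::-1]; cv2.imwrite(f"pics/c_{n}.png",cv2.resize(c,None,fx=6,fy=6,interpolation=cv2.INTER_CUBIC))
for n,im in(("t",t),("s",s)):
    h=cv2.cvtColor(im["pixels"],cv2.COLOR_RGB2HSV)
    for nm,lo,hi in(("blue",(100,130,60),(125,255,255)),("green",(45,60,60),(90,255,255)),("orange",(8,180,120),(22,255,255))):
        m=cv2.inRange(h,lo,hi)
        k,l,st,ce=cv2.connectedComponentsWithStats(m)
        for i in range(1,k):
            if st[i,4]>=3: print(n,nm,st[i],ce[i].round(1))
E
```

```text
origin [110.07458881 430.72788833] tcp [-184.42014994  363.9715066 ]
t blue [210 249  24  24 387] [222.  260.3]
t green [260 119   3   2   5] [261.2 119.6]
t green [291 127   2   2   4] [291.5 127.5]
t green [218 174   3   5  12] [219.1 176.2]
t green [250 174   4   4  13] [251.6 175.4]
t green [ 22 220  69  58 265] [ 46.6 237.5]
t green [208 251   4   4  11] [209.4 252.5]
t green [  0 252   4   9  21] [  0.9 256.2]
t green [239 262   4   5  15] [240.5 264.1]
t green [  0 274  49  55 113] [ 20.5 297.9]
t orange [223 164  22  11 131] [234.4 169.6]
t orange [233 181   4   2   4] [234.5 181.8]
s blue [288 217  29  29 549] [301.8 233.4]
s green [284 280   5   4  16] [286.  281.5]
s orange [202 193  15  12  58] [210.1 199.6]
s orange [216 205   8   7  32] [219.5 208.2]
s orange [ 11 266   3   2   3] [ 12.  266.3]
s orange [ 16 274   2   2   3] [ 16.7 274.7]
```

```bash
python3 -c "
import cv2,numpy as np
a=cv2.imread('pics/c_t.png');b=cv2.imread('pics/c_s.png');
h=np.zeros((540,780,3),np.uint8);h[:360,:360]=a;h[:540,360:780]=b;cv2.imwrite('pics/cc.png',h)"
```

```text
(no output)
```

View pics/cc.png

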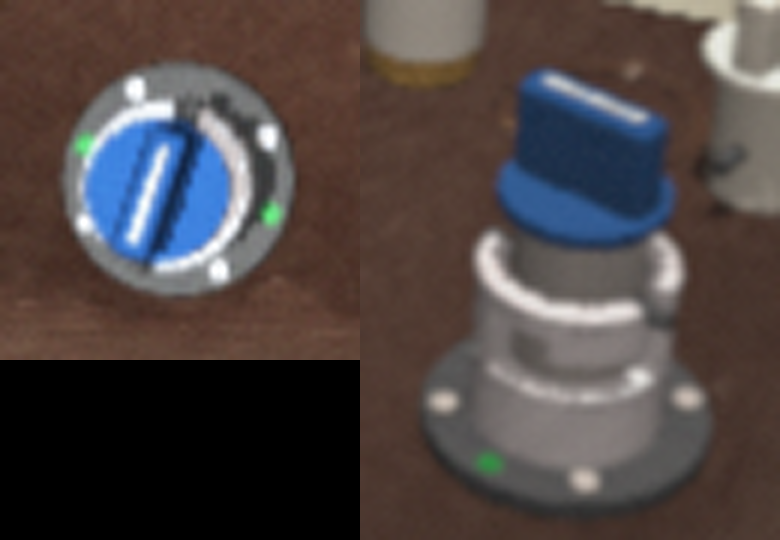

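Run:
```python
from h import *
t=load("top");s=load("side")
# white stripe on blue bar inside crop
def stripe(im,x0,y0,x1,y1,nm):
    c=im["pixels"][y0:y1,x0:x1].astype(int); m=(c.min(2)>170).astype(np.uint8)
    k,l,st,ce=cv2.connectedComponentsWithStats(m)
    for i in range(1,k):
        if st[i,4]>8:
            p=np.argwhere(l==i)[:,::-1]+[x0,y0]; (cx,cy),wh,a=cv2.minAreaRect(p.astype(np.float32)); 
            v=np.linalg.svd(p-p.mean(0))[2][0]; print(nm,st[i,4],p.mean(0),wh,v); yield p.mean(0),v
T=list(stripe(t,212,248,232,274,"t")); S=list(stripe(s,285,210,320,232,"s"))
for c,v in T:
    P=plane(t,c,.119);Q=plane(t,c+v*8,.119);d=Q-P;print("top@119",P,np.degrees(np.arctan2(d[1],d[0])))
for c,v in S:
    P=plane(s,c,.119);Q=plane(s,c+v*8,.119);d=Q-P;print("side@119",P,np.degrees(np.arctan2(d[1],d[0])))
print("tri",tri(t,T[0][0],s,S[0][0]))
g=[plane(t,u,.008) for u in((209.4,252.5),(240.5,264.1))];d=g[0]-g[1]
print("dots",g,(g[0]+g[1])/2,np.linalg.norm(d),np.degrees(np.arctan2(d[1],d[0])))
print("sidedot",plane(s,(286,281.5),.008))
print("orange",plane(t,(234,170),.113))
for z in(.1,.25,.4): print("tester corners",z,plane(t,(180,222),z),plane(t,(0,222),z))
print(proj(t,[.5,.2,0]),proj(t,[.5,.2,.4]),proj(s,[.5,.2,.3]),"cams",-t["R"].T@t["t"],-s["R"].T@s["t"])
```

```text
t 20 [216.2  249.25] (3.3104233741760254, 12.083045959472656) [ 0.93596997 -0.35207984]
t 29 [220.13793103 261.17241379] (1.5811387300491333, 15.17893123626709) [-0.33276686  0.94300913]
t 21 [227.80952381 271.80952381] (4.0, 9.0) [-0.95940359  0.28203678]
top@119 [ 0.4343453  -0.24950248  0.119     ] -67.91528617251113
top@119 [ 0.4103988  -0.25838173  0.119     ] 162.2632176177953
top@119 [ 0.38935619 -0.27471993  0.119     ] 107.85081197718452Traceback (most recent call last):
  File "<stdin>", line 16, in <module>
IndexError: list index out of range
```

Run:
```python
from h import *
t=load("top");s=load("side")
print("tri",tri(t,(220.14,261.17),s,(304.3,221.3)))
e=[plane(s,(360-360+265+a/6,205+b/6),.119) for a,b in((188,78),(285,120))];d=e[0]-e[1]
print("side stripe",e,sum(e)/2,np.degrees(np.arctan2(d[1],d[0])),np.linalg.norm(d))
g=[plane(t,u,.008) for u in((209.4,252.5),(240.5,264.1))];d=g[0]-g[1]
print("dots",g,(g[0]+g[1])/2,np.linalg.norm(d),np.degrees(np.arctan2(d[1],d[0])))
print("sidedot",plane(s,(286,281.5),.008))
print("orange",plane(t,(234,170),.113))
for z in(.1,.25,.4): print("tester corners",z,plane(t,(180,222),z),plane(t,(0,222),z))
print(proj(t,[.5,.2,0]),proj(t,[.5,.2,.4]),proj(s,[.5,.2,.3]),"cams",-t["R"].T@t["t"],-s["R"].T@s["t"])
```

```text
tri (array([ 0.40900853, -0.25848853,  0.11650158]), np.float64(0.002604954761213297))
side stripe [array([ 0.42266654, -0.2594712 ,  0.119     ]), array([ 0.390368  , -0.24933668,  0.119     ])] [ 0.40651727 -0.25440394  0.119     ] -17.4206305659778 0.03385120901779459
dots [array([ 0.42336121, -0.22156255,  0.008     ]), array([ 0.39867691, -0.29454767,  0.008     ])] [ 0.41101906 -0.25805511  0.008     ] 0.07704636961139952 71.31394516240591
sidedot [ 0.42072001 -0.21997326  0.008     ]
orange [ 0.60035667 -0.28022254  0.113     ]
tester corners 0.1 [ 0.48873191 -0.16869463  0.1       ] [0.47626561 0.2337245  0.1       ]
tester corners 0.25 [ 0.48304649 -0.19948409  0.25      ] [0.47280633 0.13107423 0.25      ]
tester corners 0.4 [ 0.47736108 -0.23027356  0.4       ] [0.46934705 0.02842395 0.4       ]
[ 39.24877673 214.61007124] [-99.21890233 197.22230531] [ 13.73873637 272.43009982] cams [ 0.45689369 -0.34111505  0.9399971 ] [0.24493579 0.34713068 0.4933482 ]
```

```bash
python3 - <<'E'
from h import *
t=load("top");s=load("side")
for a,b in(((180,222),(233,222)),((175,222),(233,222)),((171,210),(233,222)),((112,189),(170,217)),((81,188),(140,240)),((131,168),(125,232))): print(a,b,tri(t,a,s,b))
for y in(.35,.2,.1,0,-.1): print(y,proj(t,[.33,y,.23]),proj(s,[.33,y,.23]))
E
python3 -c "
import cv2
a=cv2.imread('pics/top1.png')[150:384,0:260];cv2.imwrite('pics/tz.png',cv2.resize(a,None,fx=2.5,fy=2.5))"
```

```text
(180, 222) (233, 222) (array([ 0.4944434 , -0.1734388 ,  0.13829672]), np.float64(0.015521274241453616))
(175, 222) (233, 222) (array([ 0.49231966, -0.16516729,  0.14366141]), np.float64(0.011954722839530767))
(171, 210) (233, 222) (array([ 0.50433009, -0.16120977,  0.14485344]), np.float64(0.013387969483832685))
(112, 189) (170, 217) (array([ 0.54250381, -0.05655355,  0.19956101]), np.float64(0.0025917838830717393))
(81, 188) (140, 240) (array([0.54430706, 0.00574658, 0.19865569]), np.float64(0.0001825631626191812))
(131, 168) (125, 232) (array([ 0.60871836, -0.06213426,  0.14864506]), np.float64(0.03518660503642601))
0.35 [-98.63152345 292.09681279] [ 65.90338004 677.27312622]
0.2 [-32.1371109  298.03653666] [218.21600896 424.38109023]
0.1 [ 16.86003044 301.54030955] [273.06730936 326.22577098]
0 [ 68.82616198 304.65870376] [308.25709273 262.04937918]
-0.1 [123.1023093  307.37402567] [332.39890088 217.49681444]
```

View pics/tz.png

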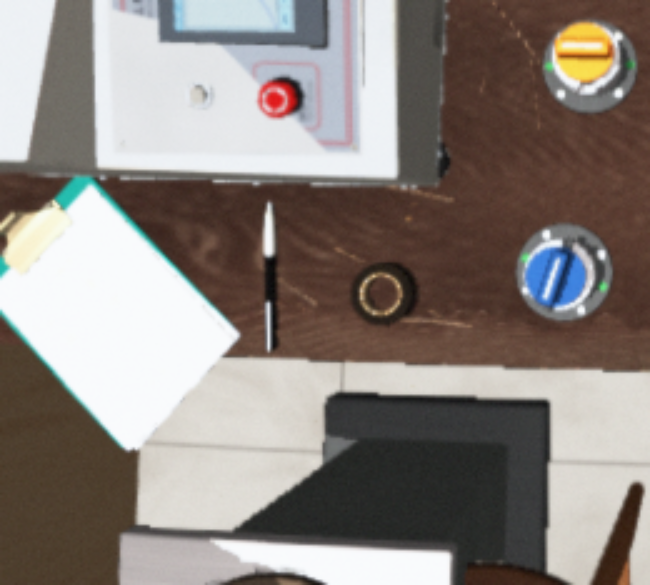

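```bash
python3 -m inch '[[[0.12,0,-0.18,0,0,0],[0.12,0,-0.18,0,0,0],[0.12,0,-0.18,0,0,0],[0.12,0,-0.18,0,0,0],[0.245,0,-0.36,0,0,0],[0.245,0,-0.36,0,0,0],[0.245,0,-0.36,0,0,0],[0.245,0,-0.36,0,0,0],[0.245,0,-0.36,0,0,0],[0.245,0,-0.36,0,0,0],[0.245,0,-0.36,0,0,0],[0.245,0,-0.36,0,0,0]]]' 100 60
python3 -c "
from cell import arm
o=arm.get_obs();print(o['t'],o['ee_pos'],o['eef_rot'],o['joint_pos'].round(3))"
```

```text
t: 1.3
ee_pos: [0.3002, 0.2002, 0.2311]
eef_rot: [-1.572, -0.0, -0.237]
contact_force: [-0.3, 0.8, 1.4]
gripper_width: 0.0855
1.3 [0.30016451 0.20024188 0.23114526] [-1.57201941e+00 -7.27371467e-05 -2.36686304e-01] [-0.975 -0.019  0.237  2.164  0.006  0.997  0.592]
```

```bash
python3 -m inch '[[[0.115,0,-0.178,0,0,0],[0.115,0,-0.178,0,0,0],[0.115,0,-0.178,0,0,0],[0.115,0,-0.178,0,0,0],[0.115,0,-0.178,0,0,0],[0.187,0,-0.366,0,0,0],[0.187,0,-0.366,0,0,0],[0.187,0,-0.366,0,0,0],[0.187,0,-0.366,0,0,0],[0.187,0,-0.366,0,0,0],[0.187,0,-0.366,0,0,0]]]'
cat > d.py <<'E'
from cell import arm
from scipy.spatial.transform import Rotation as Ro
import numpy as np,sys
o=arm.get_obs();R=Ro.from_euler('xyz',o['eef_rot'])
print(o['t'],o['ee_pos'].round(4),o['eef_rot'].round(4),o['joint_pos'].round(3),o['contact_force'].round(1),o['ft_torque'].round(2),o['gripper_width'])
if len(sys.argv)>1:
    x,y,z,yw=map(float,sys.argv[1:5])
    print("shift",R.inv().apply(np.array([x,y,z])-o['ee_pos']).round(4),"turn/2",((R.inv()*Ro.from_euler('xyz',[-np.pi/2,0,np.radians(yw)])).as_rotvec()/2).round(4))
E
python3 d.py .4105 -.258 .17 -18
```

```text
t: 2.4
ee_pos: [0.3966, -0.1997, 0.2313]
eef_rot: [-1.573, 0.001, -0.238]
contact_force: [-0.5, 0.4, -0.7]
gripper_width: 0.0854
2.4 [ 0.3966 -0.1997  0.2313] [-1.5733e+00  8.0000e-04 -2.3790e-01] [-0.38   0.151  0.838  2.036 -0.129  1.008  1.855] [-0.5  0.4 -0.7] [ 0.05 -0.03 -0.02] 0.0854007541166868
shift [ 0.0273  0.0614 -0.0532] turn/2 [ 0.0013  0.0381 -0.0004]
```

```bash
python3 -m inch '[[[0.027,0,-0.053,0,0.038,0],[0.027,0.03,-0.053,0,0.038,0],[0.027,0.061,-0.053,0,0.038,0],[0.027,0.061,-0.053,0,0.038,0],[0.027,0.061,-0.053,0,0.038,0]]]' 55
python3 d.py .4105 -.258 .094 -18
python3 - <<'E'
from cell import vision
import cv2,pickle
for n in("side","top"):
    s=vision.snapshot(n); pickle.dump(s,open(n+"2.pkl","wb"));im=s["pixels"][:,:,::-1]
    c=im[130:320,200:390] if n=="side" else im[190:330,150:290]
    cv2.imwrite(f"pics/{n}2.png",cv2.resize(c,None,fx=3,fy=3,interpolation=cv2.INTER_CUBIC))
E
```

```text
t: 2.9
ee_pos: [0.4105, -0.256, 0.1705]
eef_rot: [-1.573, 0.002, -0.312]
contact_force: [0.1, -0.3, 0.5]
gripper_width: 0.047
2.9 [ 0.4105 -0.256   0.1705] [-1.573   0.0025 -0.3117] [-0.192  0.339  0.825  2.032 -0.313  0.902  2.062] [ 0.1 -0.3  0.5] [-0.04 -0.01 -0.02] 0.04695283745251298
shift [ 0.0008  0.0765 -0.0017] turn/2 [ 0.0011  0.0012 -0.0012]
```

View pics/side2.png

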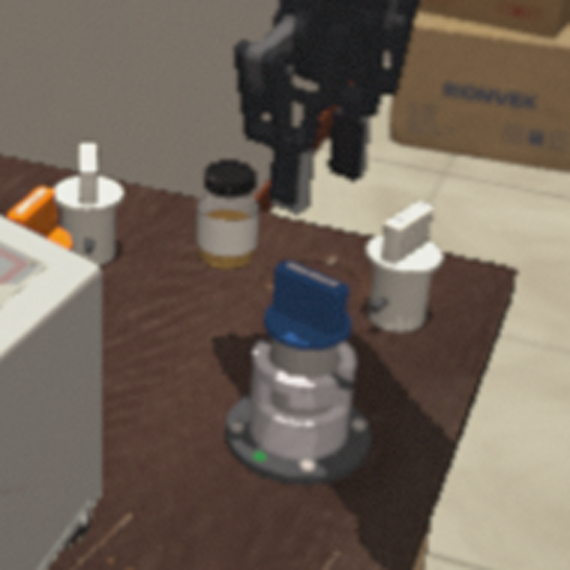

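View pics/top2.png

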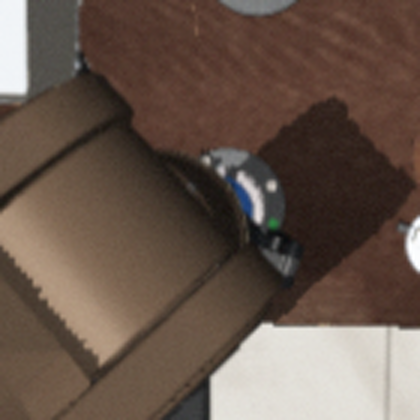

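```bash
python3 -m inch '[[[0.001,0.02,-0.002,0,0,0],[0.001,0.05,-0.002,0,0,0],[0.001,0.076,-0.002,0,0,0],[0.001,0.076,-0.002,0,0,0],[0.001,0.076,-0.002,0,0,0]]]'
python3 d.py .4105 -.258 .094 -18
python3 - <<'E'
from cell import vision
import cv2,pickle
for n in("side",):
    s=vision.snapshot(n); im=s["pixels"][:,:,::-1]
    c=im[170:290,240:360]
    cv2.imwrite(f"pics/{n}3.png",cv2.resize(c,None,fx=5,fy=5,interpolation=cv2.INTER_CUBIC))
E
```

```text
t: 3.5
ee_pos: [0.4124, -0.2594, 0.0969]
eef_rot: [-1.573, -0.002, -0.311]
contact_force: [0.0, -0.5, 0.0]
gripper_width: 0.0471
3.5 [ 0.4124 -0.2594  0.0969] [-1.5728 -0.0019 -0.3115] [-0.091  0.455  0.73   2.101 -0.447  0.74   2.185] [ 0.  -0.5  0. ] [0.01 0.   0.05] 0.04706275536355344
shift [-0.0022  0.0029  0.0007] turn/2 [0.001  0.0013 0.0009]
```

View pics/side3.png

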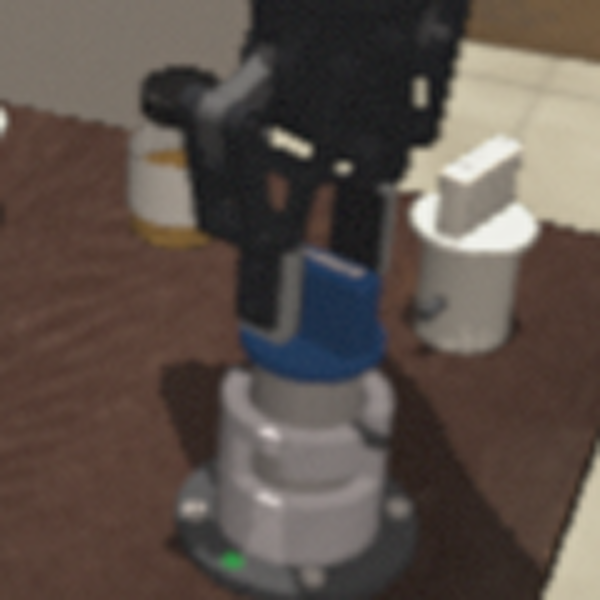

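```bash
python3 -m inch '[[[-0.002,0.002,0.001,0,0.001,0],[-0.002,0.002,0.001,0,0.001,0],[-0.002,0.002,0.001,0,0.001,0],[-0.002,0.002,0.001,0,0.001,0],[-0.002,0.002,0.001,0,0.001,0],[-0.002,0.002,0.001,0,0.001,0]]]' 0 60
python3 d.py .4105 -.258 .078 -18
```

```text
t: 4.15
ee_pos: [0.4117, -0.2581, 0.0955]
eef_rot: [-1.573, -0.004, -0.313]
contact_force: [1.9, 1.5, 2.6]
gripper_width: 0.0129
4.15 [ 0.4117 -0.2581  0.0955] [-1.5727 -0.004  -0.3134] [-0.093  0.454  0.729  2.107 -0.451  0.733  2.185] [1.9 1.5 2.6] [ 0.42 -0.61 -0.01] 0.012933995336561617
shift [-0.0012  0.0175 -0.0002] turn/2 [0.0009 0.0004 0.002 ]
```

```bash
python3 -m inch '[[[0,0.005,0,0,0,0],[0,0.010,0,0,0,0],[0,0.016,0,0,0,0],[0,0.016,0,0,0,0],[0,0.016,0,0,0,0],[0,0.016,0,0,0,0]]]'
python3 d.py .4105 -.258 .0795 -18
```

```text
t: 4.75
ee_pos: [0.4118, -0.2581, 0.0794]
eef_rot: [-1.573, -0.004, -0.313]
contact_force: [0.9, 2.2, 6.4]
gripper_width: 0.0128
4.75 [ 0.4118 -0.2581  0.0794] [-1.5725 -0.0038 -0.3133] [-0.069  0.48   0.702  2.119 -0.481  0.698  2.211] [0.9 2.2 6.4] [ 0.57 -0.24 -0.02] 0.012808579989020399
shift [-0.0013 -0.0001 -0.0003] turn/2 [0.0009 0.0004 0.0019]
```

```bash
python3 -m inch '[[[0,0,0,0,0.05,0],[0,0,0,0,0.1,0],[0,0,0,0,0.16,0],[0,0,0,0,0.22,0],[0,0,0,0,0.22,0],[0,0,0,0,0.22,0]]]'
python3 d.py .4118 -.2581 .0795 -108
python3 - <<'E'
from cell import vision
import cv2,pickle
for n in("side",):
    s=vision.snapshot(n); im=s["pixels"][:,:,::-1]
    c=im[170:290,240:360]
    cv2.imwrite(f"pics/{n}4.png",cv2.resize(c,None,fx=5,fy=5,interpolation=cv2.INTER_CUBIC))
E
```

```text
t: 5.35
ee_pos: [0.4116, -0.2589, 0.0793]
eef_rot: [-1.572, -0.005, -0.754]
contact_force: [-0.3, 0.4, 6.8]
gripper_width: 0.0128
5.35 [ 0.4116 -0.2589  0.0793] [-1.5718 -0.0049 -0.7543] [-0.151  0.52   0.831  2.125 -0.579  0.731  1.876] [-0.3  0.4  6.8] [-0.1   0.15 -0.08] 0.012824510163913252
shift [-0.0004 -0.0002  0.0007] turn/2 [-0.0009  0.5653  0.0024]
```

View pics/side4.png

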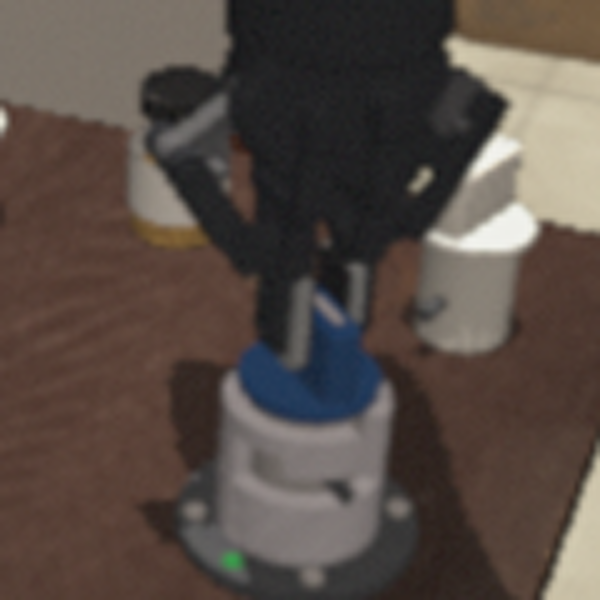

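The cap is down, with its disc close to the rim, and it turns with the fingers: the pin shows in the slot at crop (340,490). I carry on with the remaining 65 degrees.

```bash
python3 -m inch '[[[0,0,0,0,0.06,0],[0,0,0,0,0.12,0],[0,0,0,0,0.18,0],[0,0,0,0,0.24,0],[0,0,0,0,0.3,0],[0,0,0,0,0.36,0],[0,0,0,0,0.42,0],[0,0,0,0,0.48,0],[0,0,0,0,0.54,0],[0,0,0,0,0.565,0],[0,0,0,0,0.565,0],[0,0,0,0,0.565,0]]]'
python3 d.py .4118 -.2581 .0795 -108
```

```text
t: 6.6
ee_pos: [0.4111, -0.2598, 0.0792]
eef_rot: [-1.567, -0.005, -1.885]
contact_force: [-1.4, -0.1, 6.7]
gripper_width: 0.0128
6.6 [ 0.4111 -0.2598  0.0792] [-1.5672 -0.0045 -1.885 ] [-0.315  0.675  1.144  2.135 -0.829  0.876  1.021] [-1.4 -0.1  6.7] [-0.15  0.33 -0.03] 0.012846097541980269
shift [-0.0018 -0.0003  0.0002] turn/2 [-0.0018 -0.      0.0023]
```

```bash
python3 -m inch '[[[0,-0.004,0,0,0,0],[0,-0.008,0,0,0,0],[0,-0.008,0,0,0,0],[0,-0.008,0,0,0,0]]]'
python3 d.py
python3 -m inch '[[[0,0,0,0,0,0],[0,0,0,0,0,0],[0,0,0,0,0,0],[0,0,0,0,0,0],[0,0,0,0,0,0]]]' 55
python3 d.py
```

```text
t: 7.0
ee_pos: [0.4109, -0.2599, 0.0871]
eef_rot: [-1.567, -0.005, -1.885]
contact_force: [0.9, 1.9, 5.2]
gripper_width: 0.0127
7.0 [ 0.4109 -0.2599  0.0871] [-1.5673 -0.0049 -1.8853] [-0.327  0.665  1.161  2.128 -0.812  0.89   1.008] [0.9 1.9 5.2] [ 0.28 -0.09 -0.05] 0.012727625928757041
t: 7.5
ee_pos: [0.4108, -0.26, 0.087]
eef_rot: [-1.568, -0.005, -1.885]
contact_force: [-0.9, -0.4, 0.1]
gripper_width: 0.0468
7.5 [ 0.4108 -0.26    0.087 ] [-1.5676 -0.005  -1.8855] [-0.326  0.665  1.161  2.129 -0.812  0.89   1.008] [-0.9 -0.4  0.1] [-0.05  0.   -0.05] 0.04684798951583856
```

```bash
python3 -m inch '[[[0,-0.03,0,0,0,0],[0,-0.075,0,0,0,0],[0,-0.12,0,0,0,0],[0,-0.14,0,0,0,0],[-0.05,-0.14,-0.03,0,0,0],[-0.1,-0.14,-0.06,0,0,0],[-0.15,-0.14,-0.09,0,0,0],[-0.19,-0.14,-0.115,0,0,0],[-0.19,-0.14,-0.115,0,0,0],[-0.19,-0.14,-0.115,0,0,0]]]'
python3 d.py
python3 - <<'E'
from cell import vision
import cv2,pickle
for n in("side","top"):
    s=vision.snapshot(n); pickle.dump(s,open(n+"5.pkl","wb"));im=s["pixels"][:,:,::-1]
    c=im[180:300,240:360] if n=="side" else im[150:290,150:290]
    cv2.imwrite(f"pics/{n}5.png",cv2.resize(c,(560,560),interpolation=cv2.INTER_CUBIC))
E
```

```text
t: 8.5
ee_pos: [0.3597, -0.041, 0.2259]
eef_rot: [-1.567, -0.002, -1.884]
contact_force: [-0.1, 0.9, -0.4]
gripper_width: 0.047
8.5 [ 0.3597 -0.041   0.2259] [-1.5668 -0.002  -1.8836] [-1.167 -0.143  1.072  2.213  0.154  1.    -0.495] [-0.1  0.9 -0.4] [ 0.04 -0.01 -0.03] 0.04704123287157734
```

View pics/side5.png

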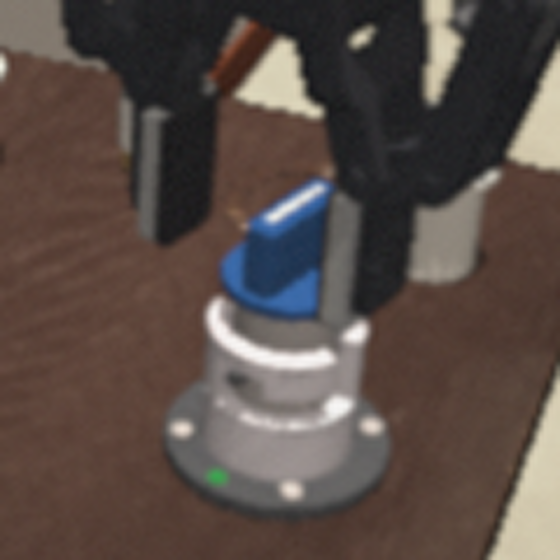

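View pics/top5.png

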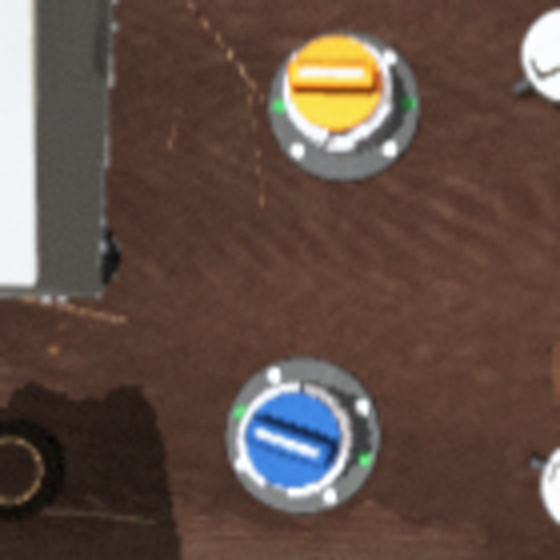

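Run:
```python
from h import *
t=load("top5");s=load("side5")
print(tri(t,(221.75,260.75),s,(303.85,223.5)))
a,b=[plane(t,(150+x/4,150+y/4),.1135) for x,y in((255,433),(318,454))];d=b-a;print((a+b)/2,np.degrees(np.arctan2(d[1],d[0])))
print(proj(s,[.4105,-.258,.1135]),proj(s,[.4105,-.258,.103]))
```

```text
(array([ 0.40987261, -0.26108797,  0.11033046]), np.float64(0.002060660172057679))
[ 0.41077703 -0.26084694  0.1135    ] -106.65283081006407
[302.50428408 222.67003764] [302.05006604 227.79453384]
```

```bash
python3 -c "
from cell import arm
print(arm.hand_in())"
```

```text
the job is handed in; nothing more can be done
None
```

The blue cap is locked. I gripped its bar, pushed it down 16 mm against a spring force of about 6.5 N, and turned it 90 degrees clockwise. I then let it up 8 mm still in the fingers, so it would not spring into them, and released it so it sprang the rest of the way into its latch. The job was handed in at about 8.6 s, with the arm drawn clear and touching nothing.

- **Turn:** in the last pictures the bar lies in line with the green dots, at about -107 degrees against -18 before, so about 89 degrees of turn.
- **Height:** the bar top sits about 6 mm below its starting height, where 5.5 mm is expected. My height measurements ran about 2.5–3 mm low both before and after, so I relied on the difference rather than the absolute figure.
- **Pin and orange cap:** the side view shows what looks like the pin in the slot window. The orange cap was not touched and looks the same in the top view.
- **Failed checks:** none.

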